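# Tip the ring out of the divided findings tray

### The job

Pick up the divided wooden tray by its post and tip it toward one corner over the open glass bowl, so that only the finger ring slides out through its cut-away corner into the bowl and the round disc stays in the tray. Do not touch the ring with the fingers and leave the bowl standing where it is. Then set the tray down level on the bench, anywhere free beside the bowl, and let go.

Things in the scene. Friction and masses are not known exactly. Their poses are not given: they have to be found in the camera images.
- tray_grip (a point): Grip point on the 18 mm square post (top 86 mm up, sides as tray's) of a loose 0.24 kg wooden tray, 65 mm above its underside; z up, x, y along the tray's sides. Tray 112 mm square, floor 4 mm, walls 4 thick, 22 high. Dividers along x and y through the centre make 4 compartments at (+-x,+-y). Outer walls stop 24 mm short of the corners (+-56,+-56): each compartment is open only there, no sill.
- finger_ring: Plain polished steel finger ring lying flat in one compartment, either of two neighbours: 22 mm outside, 15 mm hole, 8 mm high, 14 g; origin at the centre of its underside. It starts to slide on the tray floor at 11 to 17 degrees of tilt and slides off well at 45 degrees.
- disc_blank: Solid polished steel disc, no hole, lying flat in the compartment next to the ring's (the other two are empty): 20 mm diameter, 9 mm high, 16 g; origin at the centre of its underside. Slides like the ring.
- bowl: Open pressed-glass bowl without a lid, loose, 0.46 kg, 170 mm across the rim, 76 mm high, sloping in to a foot of about 95 mm, inner floor about 10 mm up; origin at the centre of its underside, z up. Lidded bowls at the back are bystanders; a tall fan overhangs the back left corner: lean the hand away from it.

How it is judged:
By the outcome, as a careful person would: the job done as asked, in the order asked, and still so for the second after the job is handed in, with the robot touching nothing.
It also fails if it takes over 64 s, if anything falls off the work surface, if the arm or the gripper's body presses on something with over 40 N, if the wrist force passes 120 N, or if a joint passes its speed limit or range.

### The arm

A 7-joint arm with a two-finger parallel gripper is mounted at the origin on a cart in front of the work surface, level with it; the furniture and walls round the work are solid. World frame = base frame: x ahead of the robot, y to its left, z up, the work surface at z = 0. Lengths are in m, angles in rad, forces in N, time in s.
With the tool pointing down it reaches from about 0.4 to 0.9 m from the base axis. Payload 5.6 kg.
Tool frame: the origin (TCP) lies midway between the tips of the shut fingers; the grasp point (between the pads) lies 19 mm behind it; z points along the fingers, y is the line along which they close (so a half turn about z gives the same grasp; the last joint's range is limited). The gripper opens to 92 mm and grips with 3 to 60 N. Pads are 20 mm wide; open, the fingers measure 128 mm over their backs; the gripper's body (75 mm by 189 mm) begins 69 mm behind the grasp point.
Start: joints at [-1.218, 0.468, -0.012, 1.603, 0.006, 1.071, -0.056], TCP at [0.251, 0.6, 0.215] pointing down, gripper open.
Joint ranges: [-2.53, 2.53], [-0.31, 2.02], [-1.57, 1.55], [0.28, 2.44], [-1.29, 4.43], [0.15, 1.84], [-2.92, 2.92]. Speed limits (rad/s): [2.57, 2.57, 3.14, 3.14, 3.14, 3.14, 3.14].

### API

Orientations are given as a 3x3 rotation matrix whose columns are the frame's x, y, z axes.
In Python, from station import env, effector, solver, viewer, workorder, search_frame, tip_of gives the robot as it stands. Calls block until the motion is done:
- env.reach(position, orientation): joint-space move of the TCP to a pose.
- env.movel(position, frame=None, rate=0.15): straight line of the TCP; frame=None keeps the orientation; rate is the mean speed in m/s.
- env.goto_joints(angles): joint-space move.
- effector.release() and effector.grasp(squeeze=None): open the fingers fully, or close them until they stop; squeeze is the grip in N (None keeps the last).
- env.pause(seconds).
- solver.inverse_kinematics(position, orientation): joint angles nearest the present ones, or None.
- env.sense(): the state.
- viewer.read_camera(name): name is "side" or "top"; returns (picture, depth): 420x560x3 uint8, red, green, blue; 420x560 float32, m along the optical axis (not along the pixel's ray), 0 where there is no reading.
- viewer.camera_info(name): a dict with "intrinsics" (3x3 intrinsics, pixels), "eye" and "rotation" of the camera in the world. Camera axes: x right, y up, looking along -z (the intrinsics and any distortion apply to the point x, -y, -z); pixel columns grow to the right and rows downward; lengths in m; the calibration is good to about 2 mm. A picture is of the moment at which its call begins. camera_info takes no time and is no camera call.
A pose or a line that the arm cannot do raises env.PlanningError and nothing moves.
- workorder.finish_job(): hands the job in; it is judged then, once.
Trained networks look in the newest picture that a camera, given by its name, has taken for a name from the list of things; names that differ only in an ending like _2 or _b are one class to them, and where a whole thing is asked for, a point or a joint stands for the part that bears it (a point fixed in the world has none). Each returns a list of dicts, best first, with "score" (0 to 1); they miss things now and then, are a little off and sometimes report something else, mostly with a low value. They report only what shows in the picture. A call takes as long as a camera call.
- search_frame(camera, name): "at" ([x, y, z] in m, in world coordinates, good to about 4 mm: the middle of the surface that is visible of it).
- tip_of(camera, name): "at" ([x, y, z] in m, in world coordinates, good to about 4 mm: a listed point, or the origin of a listed thing).
The state is a dict: "t": time; "joint_positions": joint angles; "joint_velocities": joint speeds; "tau": joint torques, N m; "ee_pos": TCP position; "tcp_rot": TCP orientation; "wrist_force": force on the tool from outside, world axes, zero at the start; "moment": the same for the moment, N m; "gripper_width": finger opening in m; "grasp_force": force on a finger pad.
Only numpy, scipy, OpenCV 4.12 (cv2) and the standard library are available. Lean on these libraries where they do the work, as an engineer would, in place of code of your own. Each camera call takes 0.05 s, during which the arm holds its last target. There are 200 camera calls.

## Working session

There is one attempt and no reset: what is moved stays moved. The work goes in short steps, each a Python script; the robot and the scene stay as the last script left them, time stands still between calls to the robot, and variables do not carry over. Pictures are saved under pics/ and viewed, at most 10 in all, crops included, and the job is handed in when it is done.

```bash
ls; mkdir -p pics
python3 - <<'E'
from station import env, effector, solver, viewer, workorder, search_frame, tip_of
import cv2,numpy as np
for c in ("top","side"):
    p,d=viewer.read_camera(c); cv2.imwrite(f"pics/{c}0.png",p[:,:,::-1]); np.save(f"pics/{c}0.npy",d)
    i=viewer.camera_info(c); print(c,{k:np.round(v,3).tolist() if not isinstance(v,str) else v for k,v in i.items()})
    for n in ("tray_grip","finger_ring","disc_blank","bowl"):
        for f in (tip_of,search_frame):
            print(c,n,f.__name__,[(np.round(r["at"],3).tolist(),round(r["score"],2)) for r in f(c,n)[:3]])
E
```

```text
pics
top {'intrinsics': [[504.448, 0.0, 276.349], [0.0, 504.448, 210.051], [0.0, 0.0, 1.0]], 'eye': [0.441, -0.053, 0.889], 'rotation': [[-0.061, 0.97, -0.236], [-0.998, -0.06, 0.009], [-0.006, 0.237, 0.972]]}
top tray_grip call [([0.619, 0.141, 0.062], 0.68)]
top tray_grip call [([0.613, 0.136, 0.003], 0.89)]
top finger_ring call [([0.659, 0.12, -0.0], 0.41)]
top finger_ring call [([0.661, 0.119, 0.011], 0.45)]
top disc_blank call [([0.61, 0.102, 0.003], 0.67)]
top disc_blank call [([0.607, 0.1, 0.011], 0.67)]
top bowl call [([0.621, -0.213, -0.002], 0.77)]
top bowl call [([0.623, -0.222, 0.033], 0.77)]
side {'intrinsics': [[433.984, 0.0, 277.725], [0.0, 433.984, 205.916], [0.0, 0.0, 1.0]], 'eye': [0.444, 0.603, 0.609], 'rotation': [[-0.96, 0.172, -0.221], [-0.28, -0.602, 0.748], [-0.004, 0.78, 0.626]]}
side tray_grip call [([0.617, 0.14, 0.062], 0.76)]
side tray_grip call [([0.617, 0.148, 0.0], 0.79)]
side finger_ring call [([0.664, 0.127, 0.001], 0.62)]
side finger_ring call []
side disc_blank call [([0.609, 0.097, 0.007], 0.68)]
side disc_blank call [([0.609, 0.098, 0.014], 0.42)]
side bowl call [([0.62, -0.215, -0.003], 0.74)]
side bowl call [([0.62, -0.244, 0.05], 0.86)]
```

View pics/top0.png

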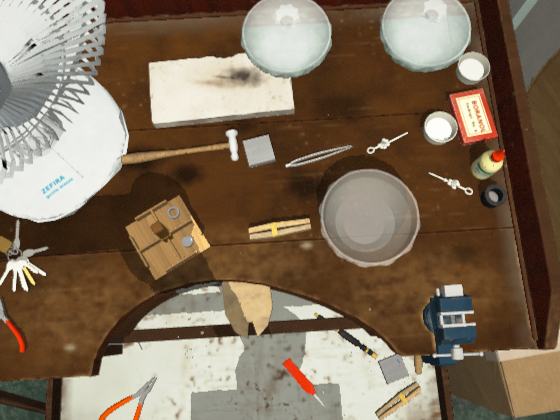

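View pics/side0.png

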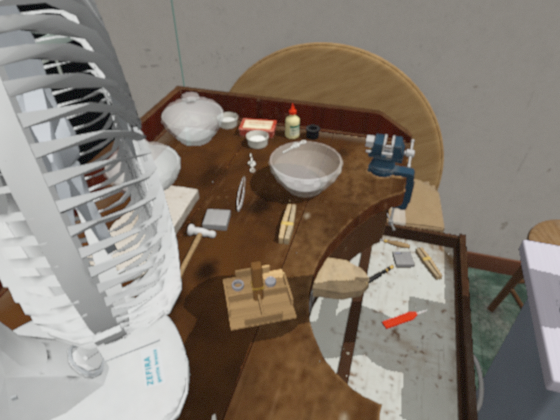

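The top picture shows the tray at about (168,236), turned ~28°, with the ring at (174,212), the disc at (187,241), the bowl at (370,217) and a clothespin at (280,229). The side picture shows the fan close to the tray's back left. Next I'll fit the tray yaw and bowl, and measure the fan clearance.

```bash
cat > h.py <<'E'
from station import env, effector, solver, viewer, workorder, search_frame, tip_of
import cv2,numpy as np
from scipy.spatial.transform import Rotation as R
def cloud(c,d):
    i=viewer.camera_info(c);K=np.array(i["intrinsics"]);v,u=np.mgrid[:d.shape[0],:d.shape[1]]
    p=np.stack([(u-K[0,2])/K[0,0]*d,-(v-K[1,2])/K[1,1]*d,-d],-1)
    P=p@np.array(i["rotation"]).T+np.array(i["eye"]); P[d<=0]=np.nan; return P
E
python3 - <<'E'
from h import *
for c in("top","side"):
    P=cloud(c,np.load(f"pics/{c}0.npy")).reshape(-1,3);P=P[np.isfinite(P[:,0])]
    r=np.hypot(P[:,0]-.617,P[:,1]-.14)
    for lo,hi in((.008,.03),(.016,.028)):
        q=P[(r<.09)&(P[:,2]>lo)&(P[:,2]<hi)]
        print(c,"tray",len(q),cv2.minAreaRect((q[:,:2]*1000).astype(np.float32)))
    q=P[(r<.03)&(P[:,2]>.075)]; print("post top",len(q),np.median(q,0))
    rb=np.hypot(P[:,0]-.621,P[:,1]+.214)
    q=P[(rb<.11)&(P[:,2]>.066)&(P[:,2]<.09)]; print("rim",len(q),cv2.minEnclosingCircle((q[:,:2]*1000).astype(np.float32)) if len(q)>3 else 0)
    for z in np.arange(.1,.6,.05):
        q=P[(P[:,2]>z)&(P[:,2]<z+.05)&(r<.45)&(P[:,0]>.3)]
        q=q[np.hypot(q[:,0]-.251,q[:,1]-.6)>.25]
        if len(q): k=np.argmin(np.hypot(q[:,0]-.617,q[:,1]-.14)); print("  z%.2f"%z,len(q),q[k].round(3),"xmin",q[:,0].min().round(3),"ymin",q[:,1].min().round(3))
    q=P[(P[:,2]>.006)&(P[:,2]<.03)&(P[:,0]>.55)&(P[:,0]<.66)&(P[:,1]>-.12)&(P[:,1]<.05)]; print("pin",len(q),q.min(0).round(3),q.max(0).round(3))
    for y in (.04,.08,.12): 
        q=P[(abs(P[:,1]-y)<.01)&(abs(P[:,2])<.008)]; print("  bench xmin at y",y,q[:,0].min().round(3))
im=cv2.imread("pics/top0.png")[170:300,100:260]; cv2.imwrite("pics/crop.png",cv2.resize(im,None,fx=4.5,fy=4.5,interpolation=2))
E
```

```text
top tray 1117 ((619.4000854492188, 135.83560180664062), (112.60662078857422, 112.3924331665039), 28.80292510986328)
top tray 678 ((619.4000854492188, 135.83560180664062), (112.60662078857422, 112.3924331665039), 28.80292510986328)
post top 136 [0.61883805 0.13462414 0.08629878]
rim 1534 ((619.6787109375, -214.41664123535156), 85.15839385986328)
  z0.10 1936 [ 0.918 -0.07   0.101] xmin 0.913 ymin -0.151
  z0.15 27 [0.728 0.275 0.2  ] xmin 0.723 ymin 0.268
  z0.20 1820 [0.723 0.236 0.25 ] xmin 0.661 ymin 0.183
  z0.25 2171 [0.721 0.233 0.277] xmin 0.665 ymin 0.153
  z0.30 2538 [0.72  0.234 0.322] xmin 0.682 ymin 0.139
  z0.35 3598 [0.721 0.234 0.387] xmin 0.703 ymin 0.137
  z0.40 2345 [0.731 0.228 0.402] xmin 0.731 ymin 0.156
  z0.45 84 [0.766 0.202 0.45 ] xmin 0.766 ymin 0.191
pin 793 [ 0.604 -0.119  0.006] [0.634 0.042 0.023]
  bench xmin at y 0.04 0.537
  bench xmin at y 0.08 0.537
  bench xmin at y 0.12 0.529
side tray 1228 ((619.7626953125, 136.10140991210938), (112.02368927001953, 113.91687774658203), 28.86724090576172)
side tray 665 ((619.7821044921875, 136.03314208984375), (111.99787902832031, 113.76634216308594), 28.852279663085938)
post top 128 [0.61901355 0.13956808 0.08497315]
rim 795 ((619.4151000976562, -212.7361602783203), 84.33775329589844)
  z0.10 2227 [0.833 0.372 0.1  ] xmin 0.816 ymin -0.148
  z0.15 444 [0.723 0.27  0.2  ] xmin 0.714 ymin 0.255
  z0.20 2457 [0.726 0.241 0.247] xmin 0.66 ymin 0.179
  z0.25 2173 [0.72  0.246 0.293] xmin 0.606 ymin 0.153
  z0.30 6111 [0.721 0.246 0.316] xmin 0.593 ymin 0.138
  z0.35 7662 [0.729 0.24  0.353] xmin 0.59 ymin 0.134
  z0.40 8092 [0.733 0.24  0.406] xmin 0.59 ymin 0.137
  z0.45 10027 [0.758 0.22  0.454] xmin 0.598 ymin 0.146
  z0.50 7082 [0.666 0.315 0.521] xmin 0.615 ymin 0.255
pin 398 [ 0.604 -0.12   0.006] [ 0.635 -0.007  0.021]
  bench xmin at y 0.04 0.116
  bench xmin at y 0.08 0.123
  bench xmin at y 0.12 0.131
```

View pics/crop.png

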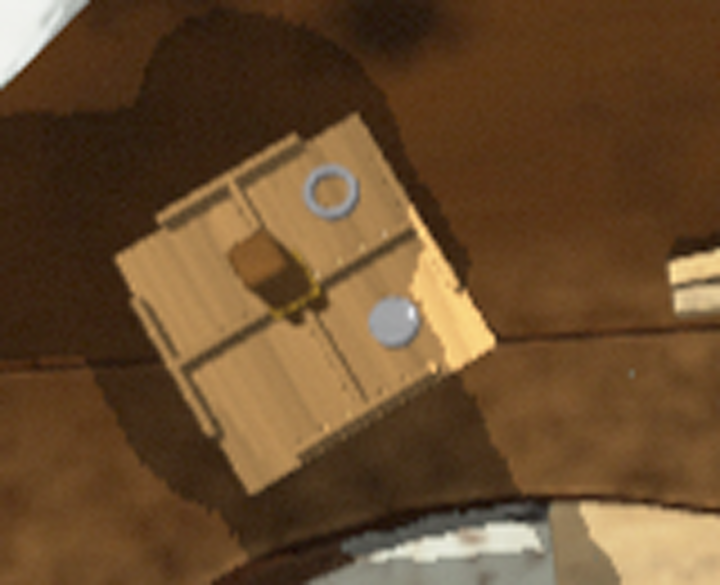

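The crop confirms the ring in the tray's (+x,−y) compartment at yaw 28.8° (opening toward −16°). The disc is in (−x,−y). I'll close the fingers along tray y and lean the hand toward tray −x, away from the fan, then search for poses the arm can reach.

```bash
cat >> h.py <<'E'
TC=np.array([.6192,.136]);YAW=np.radians(28.8);BOWL=np.array([.6195,-.2135])
G=np.array([0,0,.065]);CORNER=np.array([.056,-.056,0])
def tool(L,s):  # tool in tray frame
    z=np.array([np.sin(L),0,-np.cos(L)]);y=np.array([0,s,0.]);return np.column_stack([np.cross(y,z),y,z])
def tcp(Rt,o,T,back=0): # tray rot, underside-centre pos -> TCP pose
    A=Rt@T; return o+Rt@G+A[:,2]*(.019-back),A
def rz(a): return R.from_euler('z',a).as_matrix()
def tip(phi,tilt,z=.105,short=.03): # tray pose tipped toward phi, corner fixed
    d=np.array([np.cos(phi),np.sin(phi),0]);ax=np.cross([0,0,1],d)
    Rt=R.from_rotvec(ax*tilt).as_matrix()@rz(phi+np.pi/4)
    c=np.append(BOWL,z)-short*d; return Rt,c-Rt@CORNER
LIM=np.array([[-2.53,2.53],[-.31,2.02],[-1.57,1.55],[.28,2.44],[-1.29,4.43],[.15,1.84],[-2.92,2.92]])
def marg(q): q=np.array(q);return min((q-LIM[:,0]).min(),(LIM[:,1]-q).min())
E
python3 - <<'E'
from h import *
ik=solver.inverse_kinematics
for Ld in(15,25,35):
  for s in(1,-1):
    T=tool(np.radians(Ld),s);o=np.append(TC,0)
    qs=[ik(*tcp(rz(YAW),o,T,b)) for b in(.12,0)]
    print(Ld,s,[None if q is None else (np.round(q,2).tolist(),round(marg(q),2)) for q in qs])
    if any(q is None for q in qs): continue
    for phi in range(-180,180,15):
        Q=[ik(*tcp(*tip(np.radians(phi),np.radians(t)),T)) for t in(0,20,48)]
        if all(q is not None for q in Q):
            print("   phi",phi,[round(marg(q),2) for q in Q],"dq",round(max(abs(np.diff(Q,axis=0)).max(),0),2),round(abs(np.array(Q[0])-qs[1]).max(),2))
E
```

```text
15 1 [([-0.29, 0.34, 0.09, 1.96, -0.18, 0.6, 2.0], np.float64(0.45)), ([-0.11, 0.57, -0.16, 1.94, 0.04, 0.38, 1.8], np.float64(0.23))]
   phi -180 [np.float64(0.52), np.float64(0.69), np.float64(0.05)] dq 1.6 2.1
   phi -165 [np.float64(0.63), np.float64(0.65), np.float64(0.06)] dq 0.87 1.92
   phi -150 [np.float64(0.75), np.float64(0.63), np.float64(0.08)] dq 0.81 1.76
   phi -135 [np.float64(0.81), np.float64(0.64), np.float64(0.08)] dq 0.65 1.59
   phi -120 [np.float64(0.7), np.float64(0.55), np.float64(0.18)] dq 0.66 1.41
   phi -105 [np.float64(0.59), np.float64(0.48), np.float64(0.0)] dq 0.76 1.19
   phi -90 [np.float64(0.49), np.float64(0.54), np.float64(0.08)] dq 0.68 0.9
   phi -75 [np.float64(0.42), np.float64(0.6), np.float64(0.14)] dq 0.71 0.71
   phi -60 [np.float64(0.37), np.float64(0.61), np.float64(0.08)] dq 0.71 0.71
   phi -45 [np.float64(0.34), np.float64(0.57), np.float64(0.03)] dq 0.67 0.64
   phi -30 [np.float64(0.23), np.float64(0.3), np.float64(-0.0)] dq 0.64 0.88
   phi -15 [np.float64(0.05), np.float64(0.05), np.float64(0.01)] dq 0.58 1.06
   phi 0 [np.float
[... 9758 characters left out ...]
8 3.2
   phi 0 [np.float64(0.09), np.float64(0.34), np.float64(0.1)] dq 0.49 3.42
   phi 15 [np.float64(0.05), np.float64(0.34), np.float64(0.09)] dq 0.51 3.67
   phi 30 [np.float64(0.18), np.float64(0.27), np.float64(0.1)] dq 0.51 3.79
   phi 45 [np.float64(0.14), np.float64(0.22), np.float64(0.15)] dq 0.51 3.9
   phi 60 [np.float64(0.08), np.float64(0.2), np.float64(0.22)] dq 0.5 4.0
   phi 75 [np.float64(0.03), np.float64(0.19), np.float64(0.32)] dq 0.49 4.1
   phi 90 [np.float64(0.02), np.float64(0.21), np.float64(0.45)] dq 0.51 4.12
   phi 150 [np.float64(0.03), np.float64(0.48), np.float64(0.66)] dq 0.55 4.81
   phi 165 [np.float64(0.14), np.float64(0.59), np.float64(0.49)] dq 0.6 4.94
```

Run:
```python
from h import *
P=np.vstack([cloud(c,np.load(f"pics/{c}0.npy")).reshape(-1,3) for c in("top","side")]);P=P[np.isfinite(P[:,0])]
r=np.hypot(P[:,0]-.251,P[:,1]-.6); F=P[(P[:,2]>.1)&(r>.28)&(P[:,0]>.3)&(P[:,0]<1)&(abs(P[:,1])<.6)]
ik=solver.inverse_kinematics
for L in(15,18,20):
    T=tool(np.radians(L),-1);o=np.append(TC,0)
    out=[]
    for b in(0,.12):
        p,A=tcp(rz(YAW),o,T,b);q=(F-p)@A
        dx=np.maximum(abs(q[:,0])-.0375,0);dy=np.maximum(abs(q[:,1])-.095,0);dz=np.maximum(-.088-q[:,2],0)*0+np.maximum(q[:,2]+.088,0)+np.maximum(-.40-q[:,2],0)
        d=np.sqrt(dx**2+dy**2+dz**2);k=d.argmin();out.append((d[k].round(3),F[k].round(3)))
    print(L,out)
    for phi in(60,75,90):
        Q=[ik(*tcp(*tip(np.radians(phi),np.radians(t)),T)) for t in(0,10,20,30,40,48)]
        print("  ",phi,[None if q is None else round(marg(q),2) for q in Q])
V=P[(P[:,1]<-.28)&(P[:,1]>-.48)&(P[:,0]>.35)&(P[:,0]<.75)&(P[:,2]>.03)]
V=V[np.hypot(V[:,0]-.62,V[:,1]+.2135)>.1]
print("near right",V.min(0),V.max(0)); H=V[V[:,2]>.08];print(len(H),H.min(0) if len(H) else 0,H.max(0) if len(H) else 0)
```

```text
15 [(np.float64(0.126), array([0.671, 0.296, 0.234])), (np.float64(0.132), array([0.669, 0.29 , 0.264]))]
   60 [np.float64(0.47), np.float64(0.51), np.float64(0.55), np.float64(0.55), np.float64(0.49), np.float64(0.43)]
   75 [np.float64(0.43), np.float64(0.51), np.float64(0.6), np.float64(0.64), np.float64(0.63), np.float64(0.59)]
   90 [np.float64(0.4), np.float64(0.51), np.float64(0.65), np.float64(0.74), np.float64(0.77), np.float64(0.76)]
18 [(np.float64(0.133), array([0.671, 0.296, 0.234])), (np.float64(0.142), array([0.669, 0.29 , 0.264]))]
   60 [np.float64(0.41), np.float64(0.45), np.float64(0.5), np.float64(0.51), np.float64(0.46), np.float64(0.4)]
   75 [np.float64(0.36), np.float64(0.44), np.float64(0.54), np.float64(0.59), np.float64(0.58), np.float64(0.55)]
   90 [np.float64(0.33), np.float64(0.45), np.float64(0.58), np.float64(0.68), np.float64(0.72), np.float64(0.71)]
20 [(np.float64(0.137), array([0.671, 0.296, 0.234])), (np.float64(0.148), array([0.669, 0.29 , 0.264]))]
   60 [np.float64(0.37), np.float64(0.41), np.float64(0.46), np.float64(0.47), np.float64(0.44), np.float64(0.38)]
   75 [np.float64(0.32), np.float64(0.39), np.float64(0.49), np.float64(0.55), np.float64(0.55), np.float64(0.53)]
   90 [np.float64(0.28), np.float64(0.4), np.float64(0.54), np.float64(0.64), np.float64(0.68), np.float64(0.68)]
near right [ 0.38439762 -0.46597792  0.03000454] [ 0.72925853 -0.29465525  0.09921428]
1844 [ 0.38821179 -0.44512399  0.08000129] [ 0.71761512 -0.30030601  0.09921428]
```

Run:
```python
from h import *
T=tool(np.radians(15),-1);o=np.append(TC,0)
A=rz(YAW)@T
print(env.sense()["t"])
env.reach([.36,.36,.26],np.array(env.sense()["tcp_rot"]))
env.reach([.48,.08,.26],A)
env.reach(*tcp(rz(YAW),o,T,.12))
c=viewer.read_camera("top")
p,_=tcp(rz(YAW),o,T); env.movel(p,rate=.08)
effector.grasp(45); s=env.sense()
print(s["t"],s["gripper_width"],s["grasp_force"],s["ee_pos"],p,s["wrist_force"])
env.movel(np.array(p)+[0,0,.03],rate=.04)
s=env.sense();print(s["t"],s["wrist_force"],s["gripper_width"])
for c in("top","side"):
    im,d=viewer.read_camera(c);cv2.imwrite(f"pics/{c}1.png",im[:,:,::-1])
```

```text
0.9
6.775 0.017608884657789956 44.9998140335083 [0.62358549 0.13829014 0.0466651 ] [0.62350929 0.13836905 0.04664741] [ 0.41739162 -0.20132099  0.68977829]
7.675 [ 0.41603327 -0.4074926  -2.48936135] 0.017744140521315763
```

View pics/side1.png

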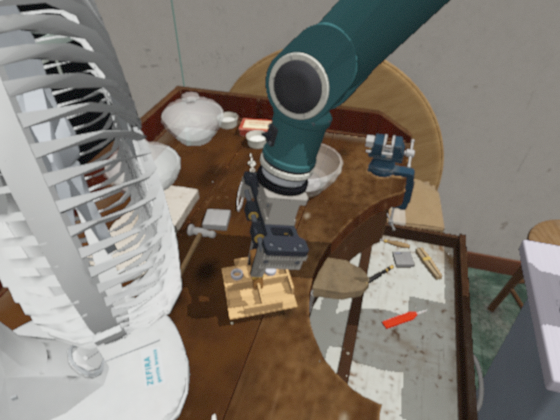

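The tray is lifted and level, with the ring at (237,274) and disc at (272,271) still in place. Next I carry it level to the bowl.

```bash
cat >> h.py <<'E'
T=tool(np.radians(15),-1);PHI=np.radians(80);ZC=.12;SH=.035
E
python3 - <<'E'
from h import *
def go(Rt,o,rate):
    p,A=tcp(Rt,np.array(o),T)
    env.movel(p,A,rate=rate); return marg(env.sense()["joint_positions"])
print(go(rz(YAW),[.615,.13,.16],.1))
print(go(rz(YAW),[.57,.0,.16],.12))
print(go(rz(np.radians(75)),[.56,-.15,.16],.1))
Rt,o=tip(PHI,0,ZC,SH)
print(go(Rt,o+[0,0,.04],.1), go(Rt,o,.08))
s=env.sense();print(s["t"],s["wrist_force"],s["gripper_width"])
for c in("top","side"):
    im,d=viewer.read_camera(c);cv2.imwrite(f"pics/{c}2.png",im[:,:,::-1])
    for n in("finger_ring","disc_blank"): print(c,n,[(np.round(r["at"],3).tolist(),round(r["score"],2)) for r in tip_of(c,n)[:2]])
    P=cloud(c,d); q=P[np.isfinite(P[...,0])&(P[...,2]>.06)&(P[...,2]<.09)]; q=q[np.hypot(q[:,0]-.62,q[:,1]+.2135)<.1]; print(cv2.minEnclosingCircle((q[:,:2]*1000).astype(np.float32)))
E
python3 -c "
import cv2,numpy as np
a=cv2.imread('pics/top2.png');b=cv2.imread('pics/side2.png')
cv2.imwrite('pics/both2.png',np.hstack([a[120:420,160:560],b[80:380,80:480]]))"
```

```text
0.5497254762000081
0.4328643583910341
0.6334785967221692
0.42922124904492276 0.49506758736350864
14.7583 [ 0.93001966  0.56910574 -2.98856637] 0.017657795926659912
top finger_ring [([0.606, -0.287, 0.124], 0.64)]
top disc_blank [([0.638, -0.333, 0.121], 0.48)]
((619.7268676757812, -213.21424865722656), 85.21942138671875)
side finger_ring [([0.606, -0.279, 0.121], 0.43)]
side disc_blank [([0.637, -0.335, 0.124], 0.56)]
((619.498779296875, -212.9663848876953), 84.42141723632812)
```

View pics/both2.png

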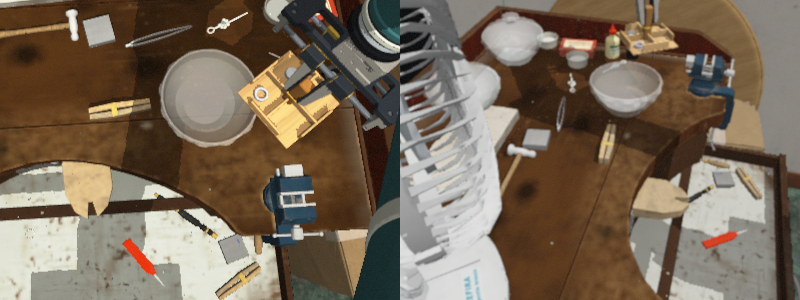

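The tray is level at the bowl. The ring is at about (260,93) in the corner pointing over the bowl, and the disc is in its own compartment. Next I tip it slowly about that corner.

Run:
```python
from h import *
for t in(6,12,18,24,30,36,41,46):
    Rt,o=tip(PHI,np.radians(t),ZC,SH); p,A=tcp(Rt,o,T)
    env.movel(p,A,rate=.035)
env.pause(.8)
s=env.sense();print(s["t"],s["wrist_force"],s["gripper_width"])
for c in("top","side"):
    im,d=viewer.read_camera(c);cv2.imwrite(f"pics/{c}3.png",im[:,:,::-1])
    for n in("finger_ring","disc_blank"): print(c,n,[(np.round(r["at"],3).tolist(),round(r["score"],2)) for r in tip_of(c,n)[:2]])
a=cv2.imread('pics/top3.png');b=cv2.imread('pics/side3.png')
cv2.imwrite('pics/both3.png',np.hstack([cv2.resize(a[150:300,300:500],None,fx=2,fy=2),cv2.resize(b[80:230,240:440],None,fx=2,fy=2)]))
```

```text
19.1083 [-0.33132295  0.24140339 -2.7617708 ] 0.017983458314570305
top finger_ring [([0.617, -0.225, 0.017], 0.56)]
top disc_blank []
side finger_ring [([0.618, -0.22, 0.014], 0.54), ([0.611, -0.254, 0.219], 0.19)]
side disc_blank [([0.646, -0.291, 0.162], 0.42)]
```

View pics/both3.png

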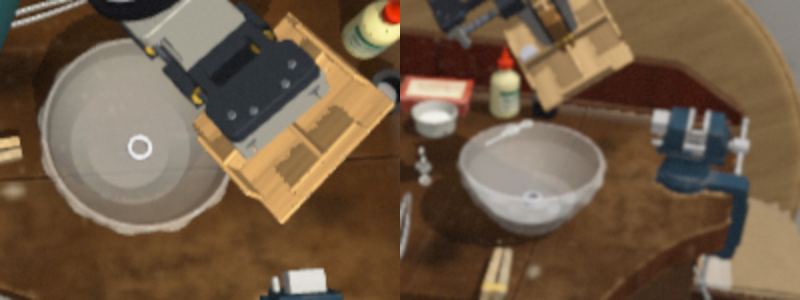

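The ring lies in the bowl at (140,147), and the disc is still in the tray at (528,48). I'll level the tray and return it to its original free spot.

Run:
```python
from h import *
def go(Rt,o,rate):
    p,A=tcp(Rt,np.array(o),T); env.movel(p,A,rate=rate)
for t in(30,15,0):
    Rt,o=tip(PHI,np.radians(t),ZC,SH); go(Rt,o,.05)
go(Rt,o+[0,0,.04],.1)
go(rz(np.radians(75)),[.56,-.15,.16],.1)
go(rz(YAW),[.57,.0,.16],.1)
go(rz(YAW),[.615,.13,.12],.1)
o=np.append(TC,0)
go(rz(YAW),o+[0,0,.012],.08)
w0=env.sense()["wrist_force"][2]
for z in(.006,.004,.003,.002,.001,.0,-.001):
    go(rz(YAW),o+[0,0,z],.02); w=env.sense()["wrist_force"][2]; print(z,round(w-w0,2))
    if w-w0>1.8: break
s=env.sense();print(s["t"],s["gripper_width"])
for c in("top","side"):
    im,d=viewer.read_camera(c);P=cloud(c,d).reshape(-1,3);P=P[np.isfinite(P[:,0])]
    cv2.imwrite(f"pics/{c}4.png",im[:,:,::-1])
    print(c,"disc",[(np.round(r["at"],3).tolist(),round(r["score"],2)) for r in tip_of(c,"disc_blank")[:2]])
```

```text
0.006 0.43
0.004 0.89
0.003 1.12
0.002 1.54
0.001 -0.79
0.0 0.76
-0.001 9.69
30.45 0.017649237990328182
top disc [([0.631, 0.096, 0.002], 0.54), ([0.619, -0.227, 0.014], 0.36)]
side disc []
```

Run:
```python
from h import *
o=np.append(TC,0)
p,A=tcp(rz(YAW),o,T);env.movel(p,A,rate=.02)
effector.release()
p,A=tcp(rz(YAW),o,T,.13);env.movel(p,A,rate=.08)
env.reach([.44,.1,.3],A); env.pause(.3)
s=env.sense();print(s["t"],s["wrist_force"],s["gripper_width"])
for c in("top","side"):
    im,d=viewer.read_camera(c);cv2.imwrite(f"pics/{c}5.png",im[:,:,::-1]);P=cloud(c,d).reshape(-1,3);P=P[np.isfinite(P[:,0])]
    r=np.hypot(P[:,0]-.619,P[:,1]-.136);q=P[(r<.09)&(P[:,2]>.008)&(P[:,2]<.03)];print(c,cv2.minAreaRect((q[:,:2]*1000).astype(np.float32)))
    q=P[(r<.03)&(P[:,2]>.075)&(P[:,2]<.1)];print(" post",np.median(q,0))
    q=P[(P[:,2]>.06)&(P[:,2]<.09)]; q=q[np.hypot(q[:,0]-.62,q[:,1]+.2135)<.1]; print(cv2.minEnclosingCircle((q[:,:2]*1000).astype(np.float32))[0])
    for n in("finger_ring","disc_blank"): print(c,n,[(np.round(x["at"],3).tolist(),round(x["score"],2)) for x in tip_of(c,n)[:2]])
a=cv2.imread('pics/top5.png');b=cv2.imread('pics/side5.png')
cv2.imwrite('pics/both5.png',np.hstack([a[130:310,100:430],b[120:300,120:450]]))
```

```text
34.9583 [ 0.0042472  -0.32214676  0.33804447] 0.09193510350873588
top ((619.6442260742188, 136.14523315429688), (112.58511352539062, 111.84837341308594), 28.765653610229492)
 post [0.61849028 0.13483922 0.08646985]
(619.6063232421875, -214.37142944335938)
top finger_ring [([0.618, -0.224, 0.016], 0.55)]
top disc_blank [([0.63, 0.093, -0.002], 0.68)]
side ((619.7227172851562, 136.275390625), (112.18753814697266, 114.67462158203125), 28.4478759765625)
 post [0.61850483 0.1400314  0.08520139]
(619.8135375976562, -212.1463623046875)
side finger_ring [([0.615, -0.218, 0.016], 0.47)]
side disc_blank []
```

View pics/both5.png

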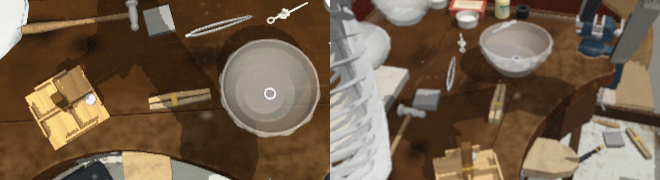

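The ring is in the bowl at (269,93), the disc is in the tray at (90,98), the tray stands level, and the bowl has not moved.

```bash
python3 -c "
from h import *
print(workorder.finish_job())"
```

```text
the job is handed in; nothing more can be done
None
```

The job is handed in at about 35 s of the 64 s: the ring is in the unmoved bowl, the disc is still in the tray, and the tray is set down level at its original spot with the gripper clear.

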